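# Trace the seam of a bed plate on the labelling line

## Task

Check the joint of the blue bed plate: take the orange-handled probe out of its stand, hold it upright, and run its tip slowly and steadily (about 3 cm a second) along the seam from the green dot to the red dot, touching the seam lightly or skimming less than a centimetre above it. Then hang the probe back in its own stand by its collar and let go. Leave the grey-handled probe alone.

Things in the scene. Friction and masses are not known exactly. Their poses are not given: they have to be found in the camera images.
- probe: Orange-handled probe, 160 g, round. Origin at the tip of its steel point, z from tip to handle. Shank 5 mm wide at the tip, 12 mm from 18 to 60 mm up; aluminium collar 60 mm wide from 60 to 66 mm; round orange plastic handle 26 mm wide from 66 to 128 mm (black band near the top), to be gripped from above. Starts upright, hung by its collar on its stand, tip in the hole 15 mm above the table.
- stand: The orange probe's stand: dark steel block 90 x 90 mm, 75 mm high, fixed; origin at the centre of its underside, z up. A round upright hole 33 mm wide goes through its middle; the collar of the hung probe rests on its top, the tip then 15 mm above the origin. An identical stand holds the grey probe.
- plate: Blue bed plate lying fixed on the bench: 110 (x) by 190 (y), 14 mm thick; two halves meet in a straight dark seam along y at x = 0, flush with the top, no groove. Origin at the centre of the underside, z up. On the seam: green dot (18 mm wide) at y = -75 mm, red dot at y = +75 mm. It may be turned any way round. A white plate with the same dots is not to be traced.
- probe_grey: The grey-handled probe, otherwise the same as the orange one, hanging in the other stand, at least 120 mm away. Not to be moved. Origin at its tip, z up.
Not all that is in view belongs to the job. What is shaped like the probe but pink or turquoise is not meant.

How it is judged (in metres and radians):
On the way, in this order (a step that is already met when the one before it is completed fails the run):
1. the tip of the orange probe is on the green dot of the blue plate, at most 12 mm above the surface and 12 mm from the seam line, the probe within 20 degrees of upright (x of probe in the frame of plate between -0.012 and 0.012 m and y of probe in the frame of plate between -0.0885 and -0.0615 m and z of probe in the frame of plate between 0.008 and 0.026 m and angle between probe's own z axis and vertical below 0.35 rad), for 0.1 s.
2. the tip, equally low and upright, follows the seam past the point 25 mm from the green dot, at most 12 mm to either side of the line (x of probe in the frame of plate between -0.012 and 0.012 m and y of probe in the frame of plate between -0.061 and -0.039 m and z of probe in the frame of plate between 0.008 and 0.026 m and angle between probe's own z axis and vertical below 0.35 rad), for 0.1 s.
3. the tip, equally low and upright, follows the seam past the point 50 mm from the green dot, at most 12 mm to either side of the line (x of probe in the frame of plate between -0.012 and 0.012 m and y of probe in the frame of plate between -0.036 and -0.014 m and z of probe in the frame of plate between 0.008 and 0.026 m and angle between probe's own z axis and vertical below 0.35 rad), for 0.1 s.
4. the tip, equally low and upright, follows the seam past the point 75 mm from the green dot, at most 12 mm to either side of the line (x of probe in the frame of plate between -0.012 and 0.012 m and y of probe in the frame of plate between -0.011 and 0.011 m and z of probe in the frame of plate between 0.008 and 0.026 m and angle between probe's own z axis and vertical below 0.35 rad), for 0.1 s.
5. the tip, equally low and upright, follows the seam past the point 100 mm from the green dot, at most 12 mm to either side of the line (x of probe in the frame of plate between -0.012 and 0.012 m and y of probe in the frame of plate between 0.014 and 0.036 m and z of probe in the frame of plate between 0.008 and 0.026 m and angle between probe's own z axis and vertical below 0.35 rad), for 0.1 s.
6. the tip, equally low and upright, follows the seam past the point 125 mm from the green dot, at most 12 mm to either side of the line (x of probe in the frame of plate between -0.012 and 0.012 m and y of probe in the frame of plate between 0.039 and 0.061 m and z of probe in the frame of plate between 0.008 and 0.026 m and angle between probe's own z axis and vertical below 0.35 rad), for 0.1 s.
7. the tip reaches the red dot, equally low and upright (x of probe in the frame of plate between -0.012 and 0.012 m and y of probe in the frame of plate between 0.0615 and 0.0885 m and z of probe in the frame of plate between 0.008 and 0.026 m and angle between probe's own z axis and vertical below 0.35 rad), for 0.1 s.
At the end, for the whole second after the job is handed in: The orange probe hangs at rest in its own stand: tip within 16 mm of the hole's axis, collar down on the stand's top (within 5 mm), upright within 10 degrees; the grey probe is within 15 mm of where it was (horizontal distance between probe and stand below 0.016 m and z of probe in the frame of stand between 0.01 and 0.02 m and angle between probe's own z axis and vertical below 0.17 rad and linear speed of probe below 0.02 m/s and distance of probe_grey from where it was at the start of the episode below 0.015 m); the robot touches nothing.
It fails at once if the tip is moved along the middle of the seam (between the dots, at most 12 mm above it) faster than 0.12 m/s (x of probe in the frame of plate between -0.012 and 0.012 m and y of probe in the frame of plate between -0.06 and 0.06 m and z of probe in the frame of plate below 0.026 m and linear speed of probe above 0.12 m/s).
It fails at once if the probe is pressed on the blue plate with more than 25 N (contact force between probe and plate above 25 N).
It fails at once if the grey probe is moved by more than 15 mm (distance of probe_grey from where it was at the start of the episode above 0.015 m).
It also fails if it takes over 64 s, if anything falls off the work surface, if the arm or the gripper's body presses on something with over 40 N, if the wrist force passes 120 N, or if a joint passes its speed limit or range.

## Robot

A 6-joint arm with a two-finger parallel gripper is mounted at the origin on the work surface. World frame = base frame: x ahead of the robot, y to its left, z up, the work surface at z = 0. Lengths are in mm, angles in rad, forces in N, time in s.
With the tool pointing down it reaches from about 350 to 725 mm from the base axis. Payload 4.3 kg.
Tool frame: the origin (TCP) lies between the finger pads; the fingertips stand 19 mm ahead of it and the grasp point (between the pads) is the TCP; z points along the fingers, x is the direction in which the jaws open and shut, and the axes are right-handed (so a half turn about z gives the same grasp; the last joint's range is limited). The gripper opens to 85 mm and grips with 20 to 120 N. Pads are 22 mm wide; open, the fingers measure 114 mm over their backs; the gripper's body (76 mm by 85 mm) begins 54 mm behind the grasp point. The pads swing forward as they close: fully open they stand 13 mm farther back than shut.
Start: joints at [1.206, 0.377, 0.081, 1.274, 0, 1.46], TCP at [144.936, 556.473, 214.829] pointing down, gripper open.
Joint ranges: [-2.72, 2.72], [-0.84, 1.66], [-1.02, 1.22], [-1.77, 2.12], [-1.37, 1.28], [-3.14, 3.14]. Speed limits (rad/s): [2.57, 2.57, 3.14, 3.14, 3.14, 3.14].

## Interface

Orientations are given as [roll, pitch, yaw] about the fixed x, y, z axes, in that order (R = Rz(yaw) Ry(pitch) Rx(roll)).
In Python, from station import bot, viewer, order, spotter gives the robot as it stands.
- The arm moves only by the tool send_rows, never from a script. Its argument "targets" is a list of rows, each a list of 7 numbers: the closure, from -1 (fully open) to 1 (shut), so that 0 is half open, then the shift along the tool's x, y, z in mm, then the turn, a rotation vector about the tool's x, y, z in rad. A call has 1 to 5 rows; each row is the pose to reach, as a shift and turn from the pose measured when the call began, along the tool's axes at that moment; what a row does not reach only later rows make up. A row lasts 1/8 s, in which the tool goes at most 62.5 mm and 10.7 degrees, less where a joint would pass 70% of its speed; a pose out of reach is approached as far as the arm can. A call with a gripper value outside its range is refused whole. The fingers move at their own pace and stop on an object; "grip_force" is the grip in N (left out, the last holds). Time passes only in rows, so rows that repeat a pose let the fingers close. It gives the time, the measured TCP pose, the force and the opening at its end, in the units of the state.
- bot.state(): the state, without advancing time (a new reading comes with each control period).
- viewer.camera(name): name is "scene" or "side" or "wrist"; returns a dict with "image" (400x640x3 uint8, red, green, blue), "fov_y" (degrees; the focal length in pixels is half the picture's height over the tangent of half this angle, whatever the lens; pixels are square), "cx", "cy" (the principal point, pixels), "k1" (the pictures are not rectified: a ray, as slopes to the right and down, at radius r is drawn at 1 + k1 r^2 times it, then the intrinsics apply), "rvec" (rotation vector, rad) and "tvec" (3), from world to camera coordinates, as OpenCV has them; the wrist camera has in their place "tool_from_camera" (4x4, takes a point from camera to tool coordinates, whose origin is the TCP and whose axes are the tool frame's). Camera axes: x right, y down, z forward; pixel columns grow to the right and rows downward; lengths in mm; the calibration is good to about 2 mm. A picture is of the moment at which its call begins: read the wrist's pose just before it. There is no depth.
- order.sign_off(): hands the job in, once; it reports no verdict.
Trained networks look in a picture, given as the dict that the camera call returned (one of the last four; its "shot" number tells which), for a name from the list of things; names that differ only in an ending like _2 or _b are one class to them, and where a whole thing is asked for, a point or a joint stands for the part that bears it (a point fixed in the world has none). Each returns a list of dicts, best first, with "confidence" (0 to 1); they miss things now and then, are a little off and sometimes report something else, mostly with a low value. They report only what shows in the picture. A call takes as long as a camera call. They do not tell look-alikes from the thing itself.
- spotter.silhouettes(picture, target): "region" (400x640 bool, what is visible of it) and "pixel" ([column, row] in pixels, amid what is visible of it).
The state is a dict: "clock": time; "q": joint angles; "qd": joint speeds; "effort": joint torques, N m; "tcp_pos": TCP position; "tcp_rot": TCP orientation; "force": force on the tool from outside, world axes, zero at the start; "torque": the same for the moment, N m; "grip_width": finger opening in mm.
Only numpy, scipy, OpenCV 4.12 (cv2) and the standard library are available. Lean on these libraries where they do the work, as an engineer would, in place of code of your own. Each camera call takes 0.05 s, during which the arm holds its last target.

## Working session

There is one attempt and no reset: what is moved stays moved. The work goes in short steps, Python scripts to look and compute and a tool call to move; the robot and the scene stay as the last step left them, time stands still between calls to the robot, and variables do not carry over. Pictures are saved under pics/ and viewed, and the job is handed in when it is done.

Besides the shell and the picture viewer there is one more tool, called as a command line: name --pt "numbers of a row" for each row, then --argument value for the rest. send_rows: Moves the arm, as the interface text tells. Its arguments: {"type":"object","properties":{"targets":{"type":"array","items":{"type":"array","items":{"type":"number"}}},"grip_force":{"type":"number"}},"required":["targets"]}

```bash
ls; mkdir -p pics
python3 - <<'E'
from station import bot, viewer, order, spotter
import cv2,pickle
print(bot.state())
for n in ["scene","side","wrist"]:
    p=viewer.camera(n)
    cv2.imwrite(f"pics/{n}0.png",p["image"][:,:,::-1])
    pickle.dump(p,open(f"pics/{n}0.pkl","wb"))
    print(n,{k:v for k,v in p.items() if k!="image"})
    for t in ["probe","stand","plate"]:
        for d in spotter.silhouettes(p,t): print(t,d["pixel"],round(d["confidence"],2),d["region"].sum())
E
```

```text
pics
{'clock': 0.0, 'q': array([1.20572838e+00, 3.78078714e-01, 7.96357058e-02, 1.27437338e+00,
       1.42473337e-05, 1.46050192e+00]), 'qd': array([-0.00201398, -0.00171984, -0.00023219, -0.00025671,  0.00156041,
        0.00020374]), 'effort': array([-5.13449195e-04, -4.63609707e+01,  2.69871461e+01,  2.08229508e-02,
       -2.79129381e-04, -8.13856161e-06]), 'tcp_pos': array([144.65983952, 555.81022243, 213.85574982]), 'tcp_rot': array([-3.14135614e+00,  2.00622312e-03,  1.31602300e+00]), 'force': array([ 0.65479821, -0.46773476, -0.08203891]), 'torque': array([ 0.0051773 ,  0.00530862, -0.03982342]), 'grip_width': 85.48346752058995}
scene {'fov_y': 42.32637340304174, 'cx': 317.6944621080315, 'cy': 204.45021992058156, 'k1': 0.014498529760649368, 'rvec': array([ 2.19625121,  0.82202687, -0.36593527]), 'tvec': array([-387.60018443, -193.01158708, 1133.6065672 ]), 'shot': 1}
probe [211.6, 187.2] 0.94 1179
probe [286.8, 164.9] 0.81 986
probe [300.8, 121.8] 0.58 900
probe [371.5, 219.5] 0.37 1383
stand [291.2, 192.8] 0.91 3238
plate [229.3, 318.2] 0.85 9179
side {'fov_y': 55.410801841
[... 180 characters left out ...]
5 , 458.77408142]), 'shot': 2}
probe [311.7, 295.2] 0.94 1600
probe [398.5, 202.6] 0.88 1038
probe [325.6, 210.7] 0.58 1089
stand [325.8, 238.4] 0.55 3257
plate [355.2, 171.5] 0.85 2653
wrist {'fov_y': 62.50546587961407, 'cx': 322.5392703636081, 'cy': 197.11976146758406, 'k1': -0.06199760579623862, 'tool_from_camera': array([[ 9.99999956e-01,  2.70716763e-04,  1.19773854e-04,
        -5.11143307e-01],
       [-2.94816979e-04,  9.47327504e-01,  3.20266317e-01,
        -8.22053529e+01],
       [-2.67636054e-05, -3.20266338e-01,  9.47327542e-01,
        -1.57367566e+02],
       [ 0.00000000e+00,  0.00000000e+00,  0.00000000e+00,
         1.00000000e+00]]), 'shot': 3}
stand [29.8, 394.7] 0.65 93
```

View pics/scene0.png

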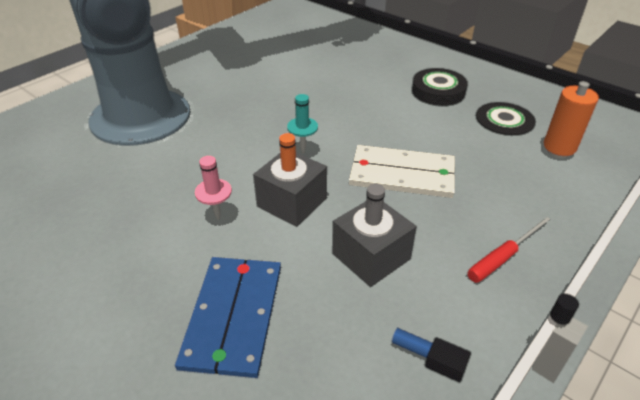

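View pics/side0.png

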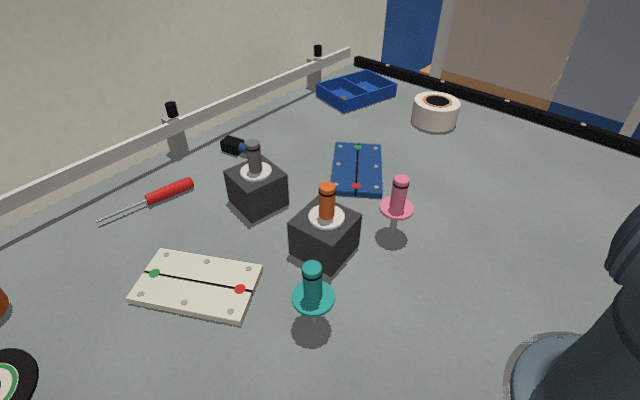

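View pics/wrist0.png

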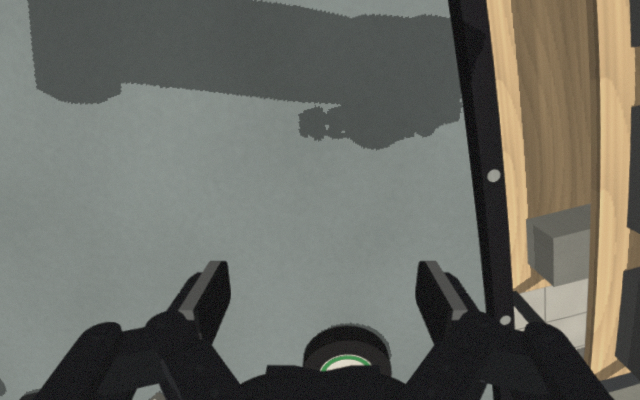

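```bash
cat > h.py <<'E'
import numpy as np,cv2,pickle
from scipy.spatial.transform import Rotation as R
def ray(p,px,st=None):
    f=200/np.tan(np.radians(p["fov_y"])/2)
    d=(np.array(px,float)-[p["cx"],p["cy"]])/f
    u=d.copy()
    for _ in range(30): u=d/(1+p["k1"]*(u@u))
    v=np.array([u[0],u[1],1.])
    if "rvec" in p:
        M=R.from_rotvec(p["rvec"]).as_matrix(); return -M.T@p["tvec"], M.T@v
    T=p["tool_from_camera"]; Rt=R.from_euler("xyz",st["tcp_rot"]).as_matrix()
    return Rt@T[:3,3]+st["tcp_pos"], Rt@T[:3,:3]@v
def onz(p,px,z,st=None):
    o,v=ray(p,px,st); return o+v*(z-o[2])/v[2]
def proj(p,X,st=None):
    f=200/np.tan(np.radians(p["fov_y"])/2)
    X=np.array(X,float)
    if "rvec" in p: c=R.from_rotvec(p["rvec"]).as_matrix()@X+p["tvec"]
    else:
        T=p["tool_from_camera"]; Rt=R.from_euler("xyz",st["tcp_rot"]).as_matrix()
        c=T[:3,:3].T@(Rt.T@(X-st["tcp_pos"])-T[:3,3])
    u=c[:2]/c[2]; return u*(1+p["k1"]*(u@u))*f+[p["cx"],p["cy"]]
def blobs(p,lo,hi,amin=15):
    h=cv2.cvtColor(p["image"],cv2.COLOR_RGB2HSV)
    m=cv2.inRange(h,lo,hi); n,l,s,c=cv2.connectedComponentsWithStats(m)
    return [(c[i].round(1),s[i]) for i in range(1,n) if s[i][4]>=amin]
E
python3 - <<'E'
from h import *
for n in ["scene","side"]:
    p=pickle.load(open(f"pics/{n}0.pkl","rb"))
    for nm,lo,hi in [("green",(50,120,80),(75,255,255)),("red",(0,190,120),(4,255,255)),("red2",(174,180,120),(180,255,255)),("orange",(5,150,80),(14,255,255)),("white",(0,0,190),(180,40,255))]:
        for c,s in blobs(p,lo,hi,25):
            print(n,nm,c,s, "z14",onz(p,c,14).round(1), "z81",onz(p,c,81)[:2].round(1),"z115",onz(p,c,115)[:2].round(1))
E
```

```text
scene green [218.8 355. ] [213 349  13  13 123] z14 [ 584.9 -279.3   14. ] z81 [ 622.5 -300. ] z115 [ 641.6 -310.6]
scene red [494.  259.6] [469 242  47  39 618] z14 [781.5 112.4  14. ] z81 [797.6  48.7] z115 [805.7  16.4]
scene red [243.  268.3] [240 265   7   8  35] z14 [ 498.8 -156.3   14. ] z81 [ 545.9 -190.5] z115 [ 569.8 -207.9]
scene orange [569.9 120.3] [ 545   85   54   70 2267] z14 [719.5 570.7  14. ] z81 [742.4 456.8] z115 [754. 399.]
scene orange [287.6 151.5] [280 134  15  37 465] z14 [344.9 104.7  14. ] z81 [408.8  41.9] z115 [441.3  10. ]
scene white [166.   35.6] [155  25  24  21 307] z14 [-260.9  265.8   14. ] z81 [-130.6  185.3] z115 [-64.4 144.5]
scene white [58.4 78.9] [  21   61   71   36 1028] z14 [-261.3  -43.7   14. ] z81 [-130.9  -90.2] z115 [ -64.7 -113.9]
scene white [439.8  80.1] [427  74  27  13 189] z14 [423.9 540.   14. ] z81 [479.2 429.5] z115 [507.2 373.4]
scene white [13.2 98. ] [  0  87  34  25 488] z14 [-257.2 -153.7   14. ] z81 [-127.2 -188.2] z115 [ -61.3 -205.8]
scene white [505.5 116.4] [491 109  30  16 235] z14 [610.8 497.3  14. ] z81 [645.6 3
[... 2323 characters left out ...]
. ] z81 [ 502.9 -490.7] z115 [ 474.5 -421.5]
side white [ 80.  161.3] [  0 123 169  76 498] z14 [1040.1  192.9   14. ] z81 [918.5 217.2] z115 [856.8 229.5]
side white [256.4 171.3] [241 162  30  18 199] z14 [695. -53.  14.] z81 [620.5   4.9] z115 [582.7  34.2]
side white [326.9 217.1] [309 206  35  22 325] z14 [483.5 -41.8  14. ] z81 [437.9  14.5] z115 [414.8  43.1]
side white [204.9 267.9] [ 145  248  117   42 2601] z14 [555.6 187.3  14. ] z81 [500.2 212.3] z115 [472. 225.]
side white [190.1 296.2] [ 126  273  125   48 3144] z14 [526.5 237.   14. ] z81 [475.  255.2] z115 [448.9 264.5]
side white [  4.5 382.3] [  0 368  12  32 267] z14 [595.5 487.8  14. ] z81 [534.6 471.8] z115 [503.7 463.6]
```

Run:
```python
from h import *
from scipy.optimize import least_squares
P={n:pickle.load(open(f"pics/{n}0.pkl","rb")) for n in ["scene","side"]}
def tri(a,b):
    o1,v1=ray(P["scene"],a);o2,v2=ray(P["side"],b)
    t=np.linalg.lstsq(np.c_[v1,-v2],o2-o1,rcond=None)[0]
    A=o1+v1*t[0];B=o2+v2*t[1]; return ((A+B)/2).round(1),round(np.linalg.norm(A-B),1)
print("pinktop",tri((208,161),(401,180)))
print("turqtop",tri((302,100),(312,266)))
print("orangetop",tri((287.5,139),(327,187)))
print("greytop",tri((375.5,190),(253,144)))
print("red",tri((243,268.5),(355.5,186)),onz(P["side"],(355.5,186),14))
print("green",tri((219,355),(358,147)),onz(P["side"],(358,147),14))
for n,p in P.items():
  h=cv2.cvtColor(p["image"],cv2.COLOR_RGB2HSV); 
  x=(330,180,60,14) 
# model fit: handle orange centroid columns vs vertical axis
obs=[("scene",(287.6,151.5)),("side",(326.5,200.5))]
def res(q):
    r=[]
    for n,px in obs:
        a=proj(P[n],[q[0],q[1],85]);b=proj(P[n],[q[0],q[1],140])
        d=(b-a)/np.linalg.norm(b-a); r.append(np.cross(d,np.array(px)-a))
    return r
s=least_squares(res,[440,11]);print("axis",s.x)
```

```text
pinktop (array([373.8, -98.7, 124.8]), np.float64(1.6))
turqtop (array([362.7, 133.2, 123.8]), np.float64(2.6))
orangetop (array([441.8,  11.1, 139.6]), np.float64(0.4))
greytop (array([622.8,   3. , 139.6]), np.float64(0.3))
red (array([ 499.7, -155.7,   13.5]), np.float64(2.3)) [ 500.08207409 -154.12433103   14.        ]
green (array([ 585.5, -279. ,   14.4]), np.float64(0.5)) [ 585.98743254 -279.29529808   14.        ]
axis [ 4.51544220e+02 -9.24394601e-02]<stdin>:23: DeprecationWarning: Arrays of 2-dimensional vectors are deprecated. Use arrays of 3-dimensional vectors instead. (deprecated in NumPy 2.0)
```

send_rows --pt "-1 -45 42 -3 0 0 0.13" --pt "-1 -90 85 -6 0 0 0.26" --pt "-1 -136 127 -8 0 0 0.4" --pt "-1 -181 170 -10 0 0 0.53" --pt "-1 -226 212 -12 0 0 0.66"

```text
clock: 1.23
tcp_pos: [293.9, 282.7, 227.2]
tcp_rot: [3.141, -0.001, 0.652]
force: [2.3, -1.2, 0.4]
grip_width: 85.1
```

send_rows --pt "-1 -10 61 0 0 0 0.13" --pt "-1 -19 122 0 0 0 0.26" --pt "-1 -29 184 0 0 0 0.4" --pt "-1 -38 245 0 0 0 0.53" --pt "-1 -47 306 0 0 0 0.65"

```text
clock: 1.85
tcp_pos: [443.2, 9.0, 227.5]
tcp_rot: [-3.141, -0.002, -0.002]
force: [1.3, 1.3, -0.0]
grip_width: 85.5
```

```bash
cat > look.py <<'E'
import sys
from station import bot, viewer
from h import *
i=sys.argv[1]
for n in sys.argv[2:]:
    st=bot.state(); p=viewer.camera(n)
    cv2.imwrite(f"pics/{n}{i}.png",p["image"][:,:,::-1]); pickle.dump((p,st),open(f"pics/{n}{i}.pkl","wb"))
print(st["clock"],st["tcp_pos"].round(1),st["tcp_rot"].round(4),st["grip_width"],st["force"].round(1))
E
python3 look.py 1 wrist
```

```text
1.85 [443.2   9.  227.5] [-3.1407e+00 -2.5000e-03 -2.3000e-03] 85.48872253435076 [ 1.3  1.3 -0. ]
```

View pics/wrist1.png

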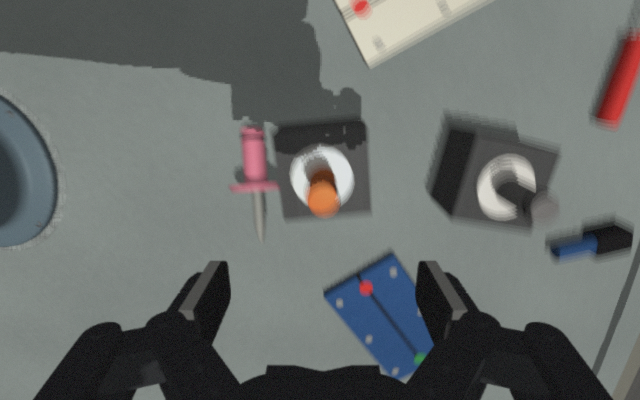

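```bash
python3 look.py 2 scene side wrist
```

```text
2.0 [443.5   8.5 227.1] [-3.1411e+00 -1.8000e-03 -3.0000e-03] 85.48646528568207 [-0.6  0.6 -0.4]
```

View pics/scene2.png

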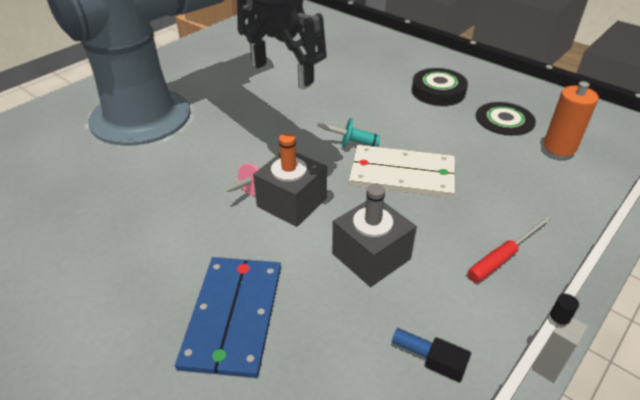

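View pics/wrist2.png

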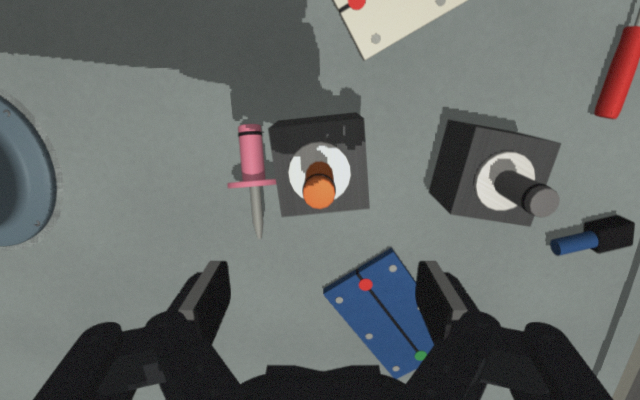

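```bash
python3 - <<'E'
from h import *
p,st=pickle.load(open("pics/wrist2.pkl","rb"))
h=cv2.cvtColor(p["image"],cv2.COLOR_RGB2HSV)
print("top",onz(p,(319.5,191),143,st).round(1))
w=cv2.inRange(h,(0,0,165),(180,60,255)); n,l,s,c=cv2.connectedComponentsWithStats(w)
for i in range(1,n):
    if s[i][4]>150: print(s[i],c[i].round(1))
for nm,lo,hi in [("green",(50,120,60),(75,255,255)),("red",(0,170,100),(4,255,255)),("red2",(174,170,100),(180,255,255)),("or",(5,170,150),(16,255,255))]:
    for c,s in blobs(p,lo,hi,25): print(nm,c,s,onz(p,c,14,st).round(1),onz(p,c,143,st).round(1))
print([onz(p,q,75,st).round(1) for q in [(271,145),(364,140),(370,209),(281,216)]])
print("collar",onz(p,(319.5,172),81,st).round(1), "greytop",onz(p,(542,201),143,st).round(1))
E
python3 -c "
import cv2
im=cv2.imread('pics/wrist2.png')[90:240,230:430]
cv2.imwrite('pics/w2c.png',cv2.resize(im,None,fx=4,fy=4,interpolation=2))"
```

```text
top [441.5  13.8 143. ]
[ 342    0  125   60 3685] [391.   20.8]
[317 146  34  53 819] [337.2 167.7]
[ 476  153   59   57 1303] [500.7 180.8]
[289 156  16  42 451] [296.4 175.1]
green [420.2 355.1] [415 351  12   9  85] [ 585.1 -277.5   14. ] [ 535.9 -149.4  143. ]
red [355.9   3.3] [349   0  15   9 110] [478.1 171.7  14. ] [466.2 143.4 143. ]
red [621.6  75. ] [ 598   27   42   91 1707] [780.6 109.1  14. ] [663.3 102.6 143. ]
red [365.  284.4] [360 280  11  10  98] [ 499.2 -155.8   14. ] [479.9 -70.1 143. ]
or [328.8 183.8] [322 179  12  14  26] [451.3 -18.4  14. ] [448.6  19.5 143. ]
or [312.2 198.7] [304 185  25  23 197] [431.6 -36.7  14. ] [435.8   7.5 143. ]
[array([395.4,  37.9,  75. ]), array([483. ,  42.3,  75. ]), array([491.5, -26.9,  75. ]), array([401.8, -34.2,  75. ])]
collar [441.  13.  81.] greytop [619.6   5.  143. ]
```

View pics/w2c.png

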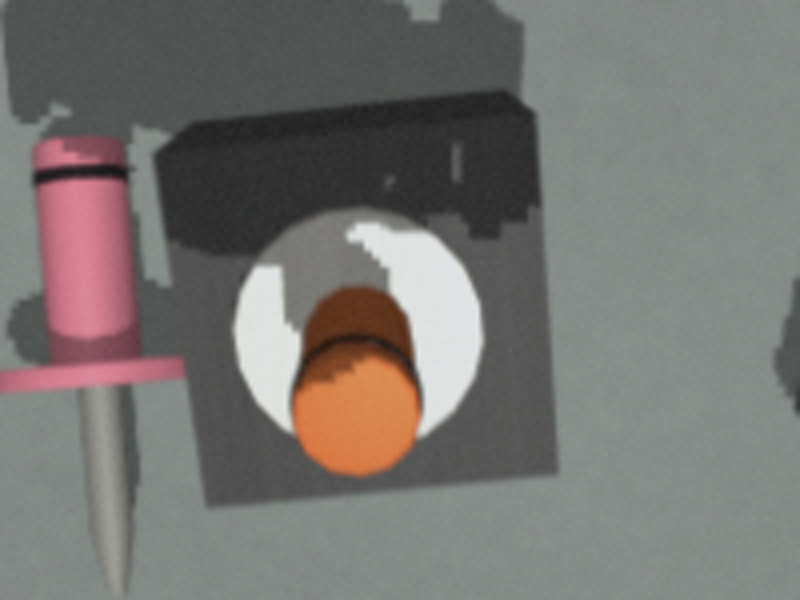

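send_rows --pt "-1 -1 -2 20 0 0 0" --pt "-1 -2 -4 50 0 0 0" --pt "-1 -2 -4 80 0 0 0" --pt "-1 -2 -4 100 0 0 0" --pt "-1 -2 -4 106 0 0 0" --grip_force 60

```text
clock: 2.68
tcp_pos: [438.7, 15.8, 120.1]
tcp_rot: [-3.14, 0.002, 0.003]
force: [-1.8, 0.5, -0.0]
grip_width: 85.2
```

```bash
python3 look.py 3 scene side wrist
```

```text
2.775 [439.8  15.2 121. ] [-3.1402e+00  1.0000e-04  1.9000e-03] 85.37999179036045 [-0.6 -0.9  0.6]
```

View pics/wrist3.png

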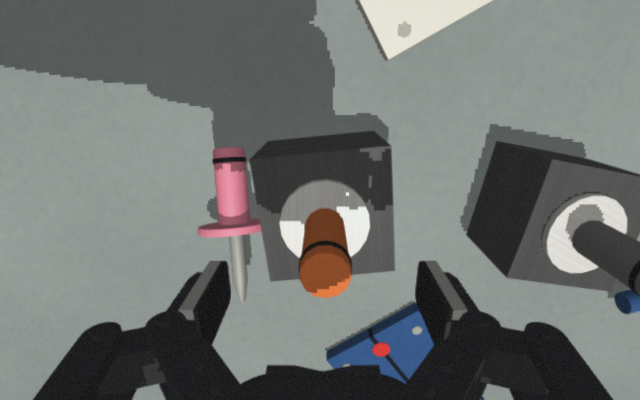

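View pics/side3.png

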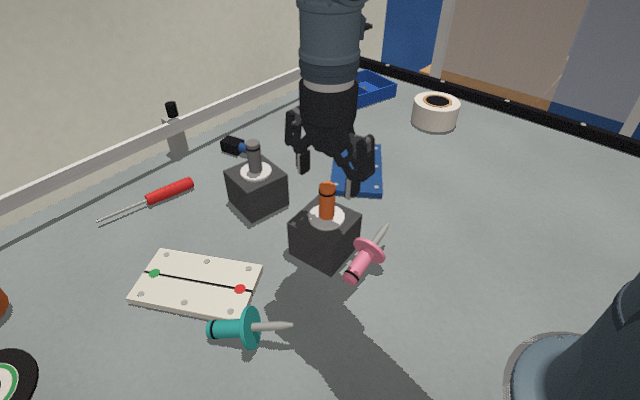

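Run:
```python
from h import *
for f in ["scene2","side2","scene3","side3"]:
    p,st=pickle.load(open(f"pics/{f}.pkl","rb")); print(f,st["tcp_pos"].round(),proj(p,st["tcp_pos"]).round(), "grip base",proj(p,st["tcp_pos"]+[0,0,54]).round(),"fl",proj(p,st["tcp_pos"]+[50,0,0]).round(),"fr",proj(p,st["tcp_pos"]+[-50,0,0]).round(), st["q"].round(3))
p,st=pickle.load(open("pics/wrist3.pkl","rb")); print(proj(p,[441.5,12.5,143],st),proj(p,[454.5,12.5,143],st),proj(p,st["tcp_pos"],st),proj(p,st["tcp_pos"]+[43,0,0],st))
```

```text
scene2 [447.   2. 227.] [284.  94.] grip base [282.  60.] fl [309. 106.] fr [260.  83.] [-0.133  0.11  -0.237  1.218 -0.005  1.449]
side2 [445.   6. 227.] [329. 136.] grip base [330. 100.] fl [303. 124.] fr [357. 148.] [-1.280e-01  1.080e-01 -2.400e-01  1.220e+00 -1.000e-03  1.449e+00]
scene3 [439.  16. 120.] [289. 147.] grip base [287. 119.] fl [312. 159.] fr [267. 135.] [-1.100e-01  1.650e-01 -4.600e-01  9.480e-01  1.000e-03  1.458e+00]
side3 [439.  15. 120.] [326. 199.] grip base [327. 171.] fl [303. 186.] fr [352. 213.] [-1.100e-01  1.650e-01 -4.600e-01  9.470e-01  1.000e-03  1.458e+00]
[325.72087941 274.95894669] [353.18554884 274.9787347 ] [322.15550066 248.20423693] [402.54696251 248.19634813]
```

View pics/scene3.png

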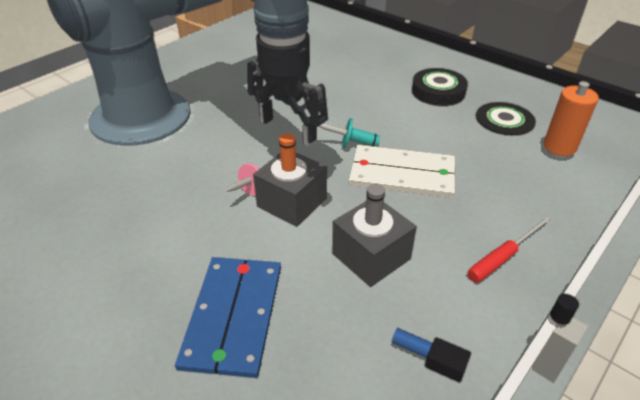

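```bash
python3 -c "
import cv2,numpy as np
a=cv2.imread('pics/side3.png')[80:260,250:430];b=cv2.imread('pics/scene3.png')[30:210,220:400]
cv2.imwrite('pics/c3.png',cv2.resize(np.hstack([a,b]),None,fx=2.2,fy=2.2,interpolation=2))"
```

```text
(no output)
```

View pics/c3.png

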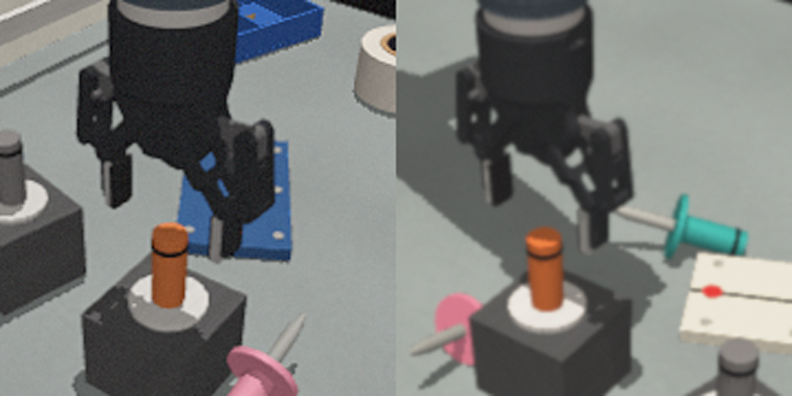

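Run:
```python
from h import *
P={n:pickle.load(open(f"pics/{n}0.pkl","rb")) for n in ["scene","side"]}
def tri(a,b):
    o1,v1=ray(P["scene"],a);o2,v2=ray(P["side"],b)
    t=np.linalg.lstsq(np.c_[v1,-v2],o2-o1,rcond=None)[0]
    A=o1+v1*t[0];B=o2+v2*t[1]; return ((A+B)/2).round(1),round(np.linalg.norm(A-B),1)
S=lambda x,y:(250+x/2.2,80+y/2.2); C=lambda x,y:(220+(x-396)/2.2,30+y/2.2)
# side left finger (x far?) <-> scene right finger
print(tri(C(492,200),S(230,258)),tri(C(592,247),S(117,205)))
```

```text
(array([387.7,  12.6, 149.7]), np.float64(1.7)) (array([484. ,  17.8, 149.4]), np.float64(2.5))
```

send_rows --pt "-1 1 1 8 0 0 0" --pt "-1 2 2 16 0 0 0" --pt "-1 2 2 24 0 0 0" --pt "-1 2 2 30 0 0 0" --pt "-1 2 2 34 0 0 0"

```text
clock: 3.45
tcp_pos: [442.2, 12.9, 87.0]
tcp_rot: [-3.14, -0.0, 0.001]
force: [0.3, 0.2, 0.5]
grip_width: 84.9
```

```bash
python3 look.py 4 scene side wrist; python3 -c "
import cv2,numpy as np
a=cv2.imread('pics/side4.png')[80:260,250:430];b=cv2.imread('pics/scene4.png')[30:210,220:400]
cv2.imwrite('pics/c4.png',cv2.resize(np.hstack([a,b]),None,fx=2.2,fy=2.2,interpolation=2))"
```

```text
3.55 [442.1  13.   87.1] [-3.1403e+00 -2.0000e-04  1.4000e-03] 85.52941829639028 [ 0.1 -0.3  0.3]
```

View pics/c4.png

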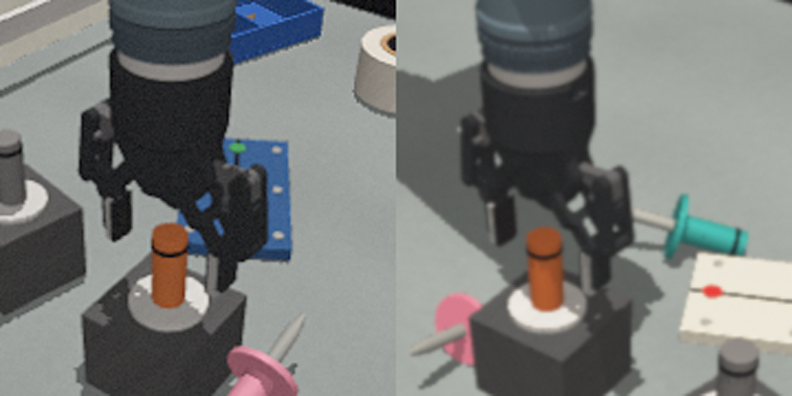

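View pics/wrist4.png

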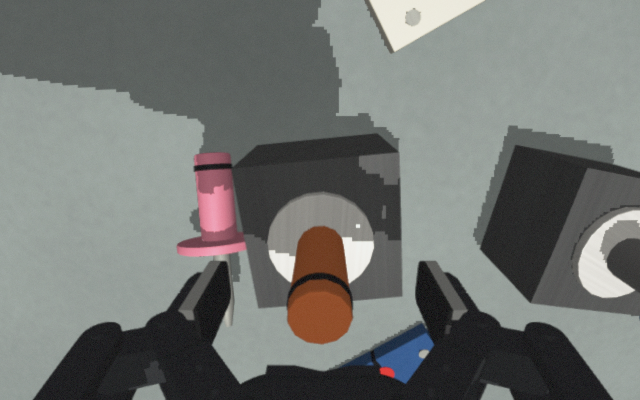

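send_rows --pt "-1 -0.5 0.5 4 0 0 0" --pt "-0.4 -0.5 0.5 5 0 0 0" --pt "0.2 -0.5 0.5 5 0 0 0" --pt "0.6 -0.5 0.5 5 0 0 0" --pt "1 -0.5 0.5 5 0 0 0" --grip_force 60

```text
clock: 4.22
tcp_pos: [442.2, 12.4, 82.7]
tcp_rot: [-3.14, -0.001, 0.001]
force: [0.2, -0.6, 2.8]
grip_width: 24.9
```

send_rows --pt "1 0 0 0 0 0 0" --pt "1 0 0 0 0 0 0" --pt "1 0 0 0 0 0 0" --pt "1 0 0 0 0 0 0"

```text
clock: 4.72
tcp_pos: [442.2, 12.4, 82.7]
tcp_rot: [-3.14, -0.001, 0.001]
force: [-0.5, -0.0, 1.2]
grip_width: 24.7
```

```bash
python3 look.py 5 scene side wrist; python3 -c "
import cv2,numpy as np
a=cv2.imread('pics/side5.png')[80:260,250:430];b=cv2.imread('pics/scene5.png')[30:210,220:400]
cv2.imwrite('pics/c5.png',cv2.resize(np.hstack([a,b]),None,fx=2.2,fy=2.2,interpolation=2))"
```

```text
4.825 [442.1  12.4  82.7] [-3.1405e+00 -1.3000e-03  1.4000e-03] 24.788714302157896 [-0.6  0.  -0.3]
```

View pics/c5.png

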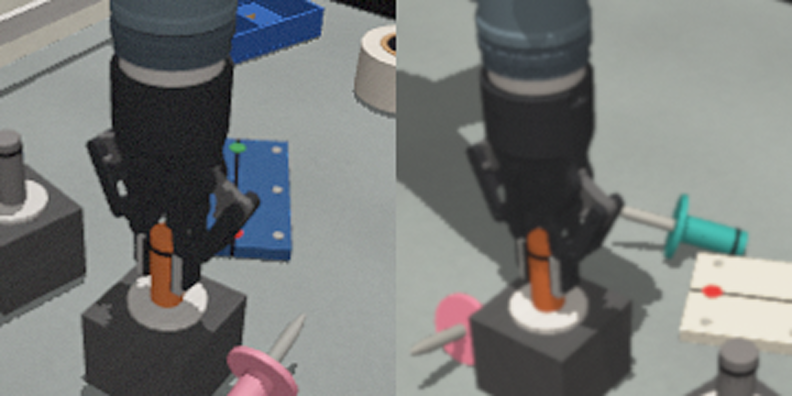

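View pics/wrist5.png

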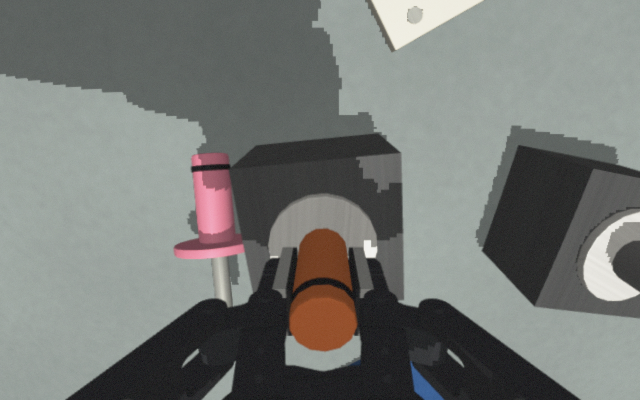

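send_rows --pt "1 0 0 -8 0 0 0" --pt "1 0 0 -25 0 0 0" --pt "1 0 0 -48 0 0 0" --pt "1 0 0 -72 0 0 0" --pt "1 0 0 -90 0 0 0"

```text
clock: 5.5
tcp_pos: [442.1, 12.3, 173.9]
tcp_rot: [-3.141, -0.002, 0.001]
force: [0.5, -0.5, -1.6]
grip_width: 24.7
```

```bash
python3 look.py 6 side scene; python3 -c "
import cv2,numpy as np
a=cv2.imread('pics/side6.png')[50:270,220:420];b=cv2.imread('pics/scene6.png')[10:230,200:400]
cv2.imwrite('pics/c6.png',cv2.resize(np.hstack([a,b]),None,fx=2,fy=2,interpolation=2))"
```

```text
5.55 [443.4  12.2 176. ] [-3.1409e+00 -5.2000e-03  1.5000e-03] 24.761221258054643 [-0.3 -0.3 -0.6]
```

View pics/c6.png

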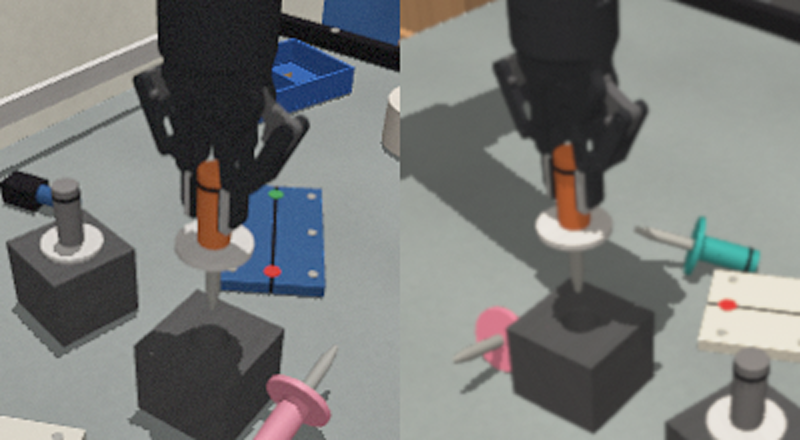

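send_rows --pt "1 12 25 0 0 0 0" --pt "1 36 75 0 0 0 0" --pt "1 62 128 0 0 0 0" --pt "1 88 180 0 0 0 0" --pt "1 112 230 0 0 0 0"

```text
clock: 6.22
tcp_pos: [556.1, -219.2, 173.9]
tcp_rot: [-3.14, -0.004, 0.001]
force: [0.3, 0.4, -2.5]
grip_width: 24.8
```

send_rows --pt "1 16 34 5 0 0 0" --pt "1 26 54 20 0 0 0" --pt "1 29 59 38 0 0 0" --pt "1 29 59 52 0 0 0" --pt "1 29 59 58 0 0 0"

```text
clock: 6.85
tcp_pos: [584.0, -276.3, 114.2]
tcp_rot: [-3.138, -0.001, 0.002]
force: [0.5, 0.5, -2.3]
grip_width: 24.6
```

```bash
python3 look.py 7 side scene wrist; python3 -c "
import cv2,numpy as np
a=cv2.imread('pics/side7.png')[50:250,270:470];b=cv2.imread('pics/scene7.png')[190:390,130:330]
cv2.imwrite('pics/c7.png',cv2.resize(np.hstack([a,b]),None,fx=2,fy=2,interpolation=2))"
```

```text
6.95 [ 584.5 -276.7  115.2] [-3.1388e+00 -2.4000e-03  2.2000e-03] 24.685035845697847 [-0.5 -0.1 -1.9]
```

View pics/c7.png

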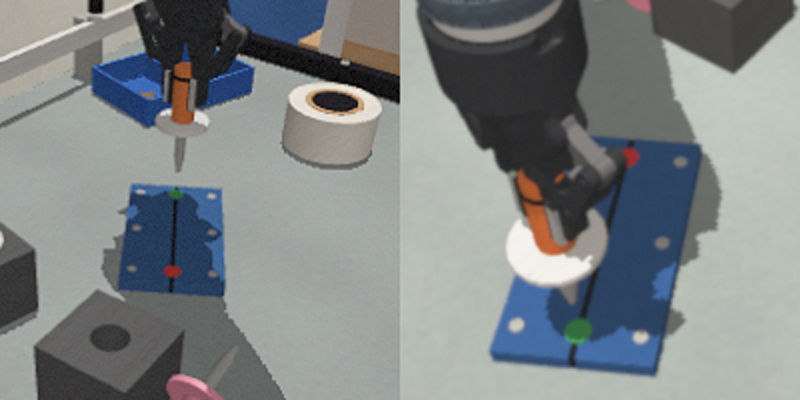

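View pics/wrist7.png

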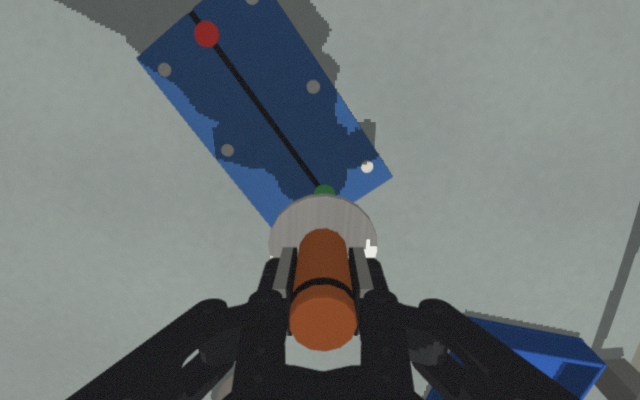

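Run:
```python
from h import *
P={n:pickle.load(open(f"pics/{n}7.pkl","rb"))[0] for n in ["scene","side"]}
o1,v1=ray(P["scene"],(216,343));o2,v2=ray(P["side"],(360,136))
t=np.linalg.lstsq(np.c_[v1,-v2],o2-o1,rcond=None)[0]
A=o1+v1*t[0];B=o2+v2*t[1];print(A,B)
print([proj(P[n],[584.5,-276.7,47.5]) for n in P])
# dots from wrist
p,st=pickle.load(open("pics/wrist7.pkl","rb"))
print(onz(p,(206.5,34),14,st))
for n in P:
  for nm,lo,hi in [("g",(45,120,60),(80,255,255)),("r",(0,150,80),(5,255,255)),("r2",(173,150,80),(180,255,255))]:
    for c,s in blobs(P[n],lo,hi,15):
      q=onz(P[n],c,14)
      if q[1]<0 and q[0]>400: print(n,nm,c,s[4],q.round(1))
```

```text
[ 585.65341463 -279.44202547   43.71913346] [ 584.01026076 -280.88902838   44.21641654]
[array([216.64557239, 339.43953167]), array([358.86521273, 135.39842221])]
[ 500.46633305 -157.38116391   14.        ]
scene g [218.7 355.1] 125 [ 584.9 -279.4   14. ]
scene r [244.7 267.6] 28 [ 499.8 -153.6   14. ]
side g [357.6 146.9] 22 [ 587. -279.   14.]
side r [355.9 185.3] 25 [ 500.9 -156.6   14. ]
```

send_rows --pt "1 1 0 7 0 0 0" --pt "1 1 0 14 0 0 0" --pt "1 1 0 20 0 0 0" --pt "1 1 0 25 0 0 0" --pt "1 1 0 26 0 0 0"

```text
clock: 7.62
tcp_pos: [585.8, -276.9, 89.4]
tcp_rot: [-3.139, -0.003, 0.002]
force: [-0.3, 0.3, -3.1]
grip_width: 24.6
```

send_rows --pt "1 0 0 0 0 0 0" --pt "1 0 0 0 0 0 0" --pt "1 0 0 0 0 0 0"

```text
clock: 8.0
tcp_pos: [585.9, -277.0, 89.6]
tcp_rot: [-3.139, -0.003, 0.002]
force: [0.0, -0.1, -2.1]
grip_width: 25.0
```

```bash
python3 look.py 8 side scene wrist; python3 -c "
import cv2,numpy as np
a=cv2.imread('pics/side8.png')[90:190,310:410];b=cv2.imread('pics/scene8.png')[290:390,170:270]
cv2.imwrite('pics/c8.png',cv2.resize(np.hstack([a,b]),None,fx=4,fy=4,interpolation=2))"
```

```text
8.1 [ 585.9 -277.    89.6] [-3.1393e+00 -3.0000e-03  2.0000e-03] 24.450965937587068 [ 0.3 -0.5 -2. ]
```

View pics/c8.png

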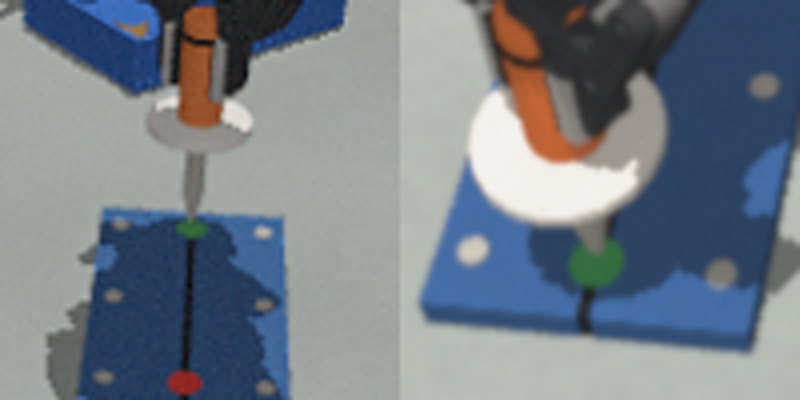

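send_rows --pt "1 -2 -3 0.3 0 0 0" --pt "1 -4.3 -6.1 0.6 0 0 0" --pt "1 -6.4 -9.2 0.9 0 0 0" --pt "1 -8.6 -12.3 1 0 0 0" --pt "1 -10.7 -15.4 1 0 0 0"

```text
clock: 8.78
tcp_pos: [574.9, -261.3, 88.6]
tcp_rot: [-3.139, -0.003, 0.002]
force: [0.4, -0.2, -1.8]
grip_width: 24.9
```

send_rows --pt "1 -2.2 -3 0 0 0 0" --pt "1 -4.4 -6.1 0 0 0 0" --pt "1 -6.5 -9.2 0 0 0 0" --pt "1 -8.7 -12.3 0 0 0 0" --pt "1 -10.8 -15.3 0 0 0 0"

```text
clock: 9.4
tcp_pos: [564.0, -245.8, 88.6]
tcp_rot: [-3.139, -0.003, 0.002]
force: [0.4, 0.5, -1.2]
grip_width: 24.5
```

send_rows --pt "1 -2.2 -3 0 0 0 0" --pt "1 -4.4 -6.1 0 0 0 0" --pt "1 -6.5 -9.2 0 0 0 0" --pt "1 -8.7 -12.3 0 0 0 0" --pt "1 -10.8 -15.3 0 0 0 0"

```text
clock: 10.02
tcp_pos: [553.0, -230.4, 88.6]
tcp_rot: [-3.139, -0.003, 0.002]
force: [-0.2, 0.0, -1.8]
grip_width: 24.6
```

```bash
python3 look.py 9 side scene; python3 -c "
import cv2,numpy as np
a=cv2.imread('pics/side9.png')[100:200,310:410];b=cv2.imread('pics/scene9.png')[270:370,170:270]
cv2.imwrite('pics/c9.png',cv2.resize(np.hstack([a,b]),None,fx=4,fy=4,interpolation=2))"
```

```text
10.075 [ 552.6 -229.9   88.5] [-3.1388e+00 -2.5000e-03  2.3000e-03] 24.700770185740453 [-0.7  0.  -3. ]
```

View pics/c9.png

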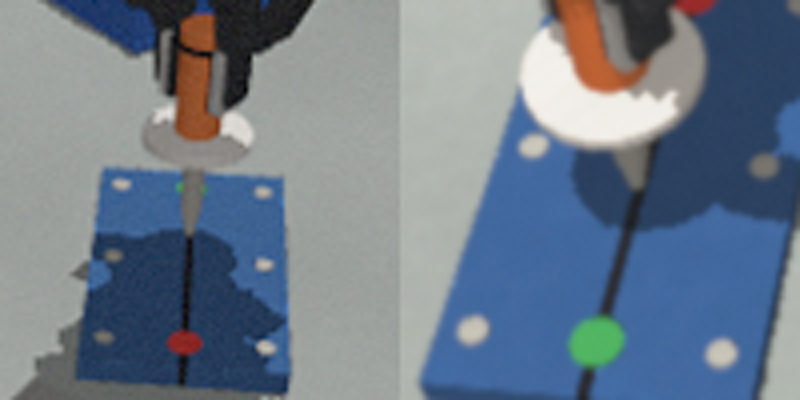

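send_rows --pt "1 -2.2 -3 0 0 0 0" --pt "1 -4.4 -6.1 0 0 0 0" --pt "1 -6.5 -9.2 0 0 0 0" --pt "1 -8.7 -12.3 0 0 0 0" --pt "1 -10.8 -15.3 0 0 0 0"

```text
clock: 10.75
tcp_pos: [541.8, -214.6, 88.6]
tcp_rot: [-3.139, -0.003, 0.002]
force: [-0.0, 0.3, -2.0]
grip_width: 24.7
```

send_rows --pt "1 -2.2 -3 0 0 0 0" --pt "1 -4.4 -6.1 0 0 0 0" --pt "1 -6.5 -9.2 0 0 0 0" --pt "1 -8.7 -12.3 0 0 0 0" --pt "1 -10.8 -15.3 0 0 0 0"

```text
clock: 11.38
tcp_pos: [530.8, -199.1, 88.6]
tcp_rot: [-3.139, -0.003, 0.002]
force: [-0.3, 1.2, -2.6]
grip_width: 24.8
```

send_rows --pt "1 -2.2 -3 0 0 0 0" --pt "1 -4.4 -6.1 0 0 0 0" --pt "1 -6.5 -9.2 0 0 0 0" --pt "1 -8.7 -12.3 0 0 0 0" --pt "1 -10.8 -15.3 0 0 0 0"

```text
clock: 12.0
tcp_pos: [519.8, -183.7, 88.6]
tcp_rot: [-3.139, -0.003, 0.002]
force: [0.4, -0.3, -1.5]
grip_width: 25.2
```

send_rows --pt "1 -2.2 -3 0 0 0 0" --pt "1 -4.4 -6.1 0 0 0 0" --pt "1 -6.5 -9.2 0 0 0 0" --pt "1 -8.7 -12.3 0 0 0 0" --pt "1 -10.8 -15.3 0 0 0 0"

```text
clock: 12.62
tcp_pos: [508.9, -168.2, 88.6]
tcp_rot: [-3.139, -0.003, 0.002]
force: [-0.2, 0.9, -2.5]
grip_width: 24.8
```

send_rows --pt "1 -2.2 -3 0 0 0 0" --pt "1 -4.4 -6.1 0 0 0 0" --pt "1 -6.5 -9.2 0 0 0 0" --pt "1 -8.7 -12.3 0 0 0 0" --pt "1 -8.7 -12.3 0 0 0 0"

```text
clock: 13.25
tcp_pos: [499.9, -155.6, 88.6]
tcp_rot: [-3.139, -0.002, 0.003]
force: [-0.2, 0.6, -1.7]
grip_width: 24.8
```

```bash
python3 look.py 10 side scene; python3 -c "
import cv2,numpy as np
a=cv2.imread('pics/side10.png')[110:210,310:410];b=cv2.imread('pics/scene10.png')[220:320,190:290]
cv2.imwrite('pics/c10.png',cv2.resize(np.hstack([a,b]),None,fx=4,fy=4,interpolation=2))"
```

```text
13.3 [ 500.1 -155.8   88.7] [-3.1391e+00 -2.7000e-03  2.5000e-03] 25.106909350462676 [-0.7  0.7 -2.1]
```

View pics/c10.png

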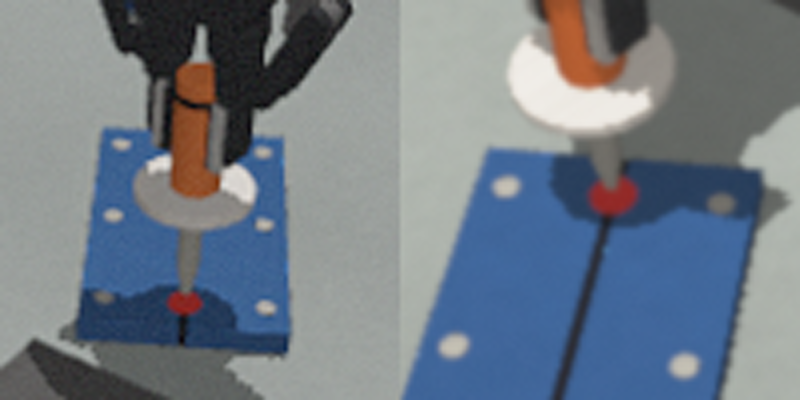

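send_rows --pt "1 0 0 -8 0 0 0" --pt "1 0 0 -25 0 0 0" --pt "1 0 0 -48 0 0 0" --pt "1 0 0 -72 0 0 0" --pt "1 0 0 -88 0 0 0"

```text
clock: 13.98
tcp_pos: [500.7, -156.6, 178.6]
tcp_rot: [-3.14, -0.005, 0.002]
force: [0.3, 0.8, -2.2]
grip_width: 25.1
```

send_rows --pt "1 -5 -16 -2 0 0 0" --pt "1 -19 -54 -2 0 0 0" --pt "1 -36 -104 -2 0 0 0" --pt "1 -50 -145 -2 0 0 0" --pt "1 -58 -168 -2 0 0 0"

```text
clock: 14.6
tcp_pos: [440.0, 13.9, 180.0]
tcp_rot: [-3.139, -0.003, 0.004]
force: [0.8, -0.1, -1.4]
grip_width: 24.9
```

send_rows --pt "1 0 0 0 0 0 0" --pt "1 0 0 0 0 0 0"

```text
clock: 14.85
tcp_pos: [439.6, 14.0, 179.8]
tcp_rot: [-3.139, -0.003, 0.005]
force: [-0.6, -0.7, -1.9]
grip_width: 24.5
```

```bash
python3 look.py 11 side scene wrist; python3 -c "
import cv2,numpy as np
a=cv2.imread('pics/side11.png')[130:270,250:390];b=cv2.imread('pics/scene11.png')[90:230,220:360]
cv2.imwrite('pics/c11.png',cv2.resize(np.hstack([a,b]),None,fx=2.8,fy=2.8,interpolation=2))"
```

```text
14.95 [440.2  13.4 179.9] [-3.1394 -0.0032  0.0036] 24.44522456871022 [ 0.3 -0.4 -3.3]
```

View pics/c11.png

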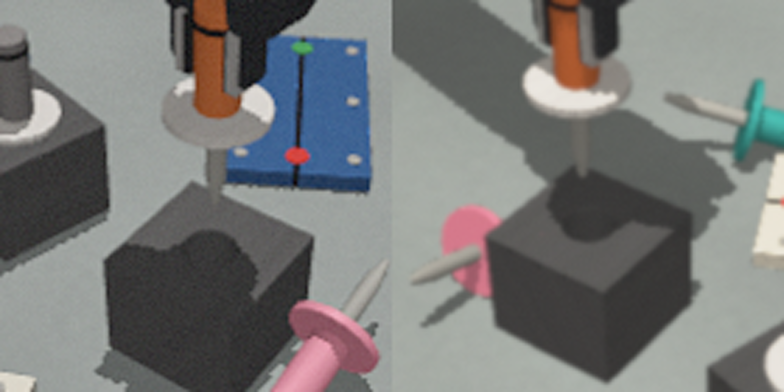

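Run:
```python
from h import *
P={n:pickle.load(open(f"pics/{n}7.pkl","rb"))[0] for n in ["scene","side"]}
print(onz(P["scene"],(288.9,167.5),75),onz(P["side"],(325.5,218.5),75))
```

```text
[435.97663131  16.20657915  75.        ] [441.56872936  13.63820538  75.        ]
```

send_rows --pt "1 1 0 12 0 0 0" --pt "1 1 0 28 0 0 0" --pt "1 1 0 44 0 0 0" --pt "1 1 0 58 0 0 0" --pt "1 1 0 64 0 0 0"

```text
clock: 15.62
tcp_pos: [440.7, 13.3, 114.6]
tcp_rot: [-3.139, -0.001, 0.003]
force: [-0.0, 0.9, -2.7]
grip_width: 24.8
```

```bash
python3 look.py 12 side scene wrist; python3 -c "
import cv2,numpy as np
a=cv2.imread('pics/side12.png')[130:270,250:390];b=cv2.imread('pics/scene12.png')[90:230,220:360]
cv2.imwrite('pics/c12.png',cv2.resize(np.hstack([a,b]),None,fx=2.8,fy=2.8,interpolation=2))"
```

```text
15.725 [440.9  13.3 115.2] [-3.1392e+00 -1.8000e-03  3.0000e-03] 24.630706837020224 [-0.6  0.5 -1.9]
```

View pics/c12.png

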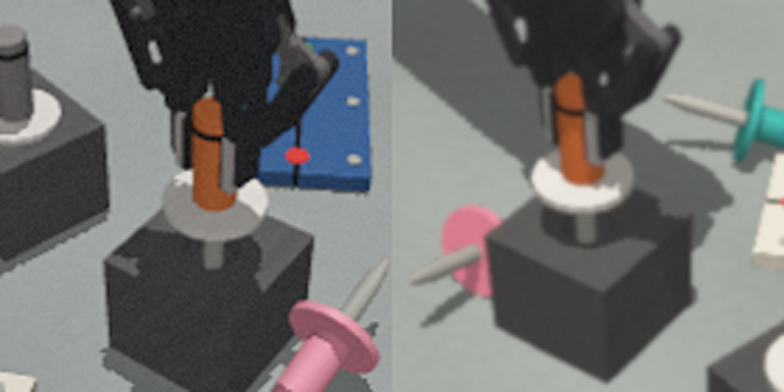

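Shank is entering the hole with no side force. Continuing down to the seat.

send_rows --pt "1 0 0 8 0 0 0" --pt "1 0 0 16 0 0 0" --pt "1 0 0 23 0 0 0" --pt "1 0 0 28 0 0 0" --pt "1 0 0 30 0 0 0"

```text
clock: 16.4
tcp_pos: [441.2, 13.5, 85.3]
tcp_rot: [-3.139, -0.002, 0.003]
force: [-1.3, 0.3, -2.2]
grip_width: 24.8
```

send_rows --pt "1 0 0 0.5 0 0 0" --pt "1 0 0 1 0 0 0" --pt "1 0 0 1.5 0 0 0"

```text
clock: 16.77
tcp_pos: [441.4, 13.4, 84.0]
tcp_rot: [-3.139, -0.003, 0.003]
force: [-0.0, 0.4, -1.9]
grip_width: 24.7
```

```bash
python3 look.py 13 side scene wrist; python3 -c "
import cv2,numpy as np
a=cv2.imread('pics/side13.png')[130:270,250:390];b=cv2.imread('pics/scene13.png')[90:230,220:360]
cv2.imwrite('pics/c13.png',cv2.resize(np.hstack([a,b]),None,fx=2.8,fy=2.8,interpolation=2))"
```

```text
16.875 [441.3  13.4  83.9] [-3.1392e+00 -2.4000e-03  3.2000e-03] 24.267685401555124 [ 0.7  0.2 -1.5]
```

View pics/c13.png

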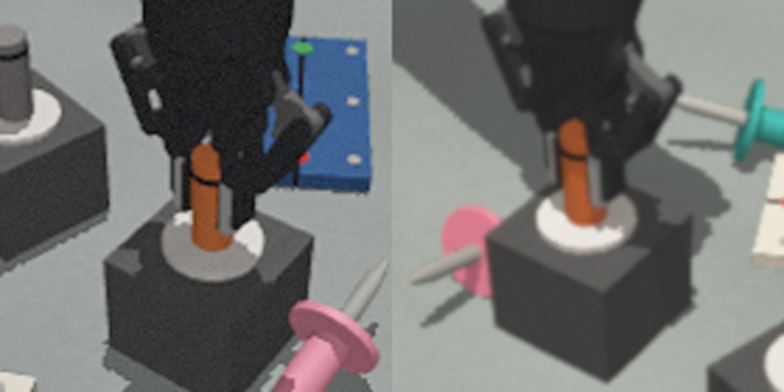

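Nearly seated (grasp height was 82.7). Down a touch more until there is contact.

send_rows --pt "1 0 0 0.5 0 0 0" --pt "1 0 0 1 0 0 0" --pt "1 0 0 1.2 0 0 0" --pt "1 0 0 1.2 0 0 0"

```text
clock: 17.42
tcp_pos: [441.2, 13.5, 82.7]
tcp_rot: [-3.139, -0.002, 0.003]
force: [-0.5, 0.2, -1.3]
grip_width: 24.8
```

send_rows --pt "0.3 0 0 0 0 0 0" --pt "0.1 0 0 0 0 0 0" --pt "-0.3 0 0 0 0 0 0" --pt "-0.7 0 0 0 0 0 0" --pt "-1 0 0 0 0 0 0"

```text
clock: 18.05
tcp_pos: [441.3, 13.4, 82.8]
tcp_rot: [-3.139, -0.002, 0.003]
force: [0.6, -0.9, -0.9]
grip_width: 85.4
```

send_rows --pt "-1 0 0 0 0 0 0" --pt "-1 0 0 0 0 0 0" --pt "-1 0 0 0 0 0 0"

```text
clock: 18.42
tcp_pos: [441.3, 13.4, 82.7]
tcp_rot: [-3.139, -0.002, 0.003]
force: [0.9, 0.2, -0.8]
grip_width: 85.5
```

```bash
python3 look.py 14 side scene wrist
```

```text
18.525 [441.3  13.4  82.7] [-3.1393e+00 -2.3000e-03  3.1000e-03] 85.31719012248085 [ 0.2 -0.2  0.7]
```

View pics/wrist14.png

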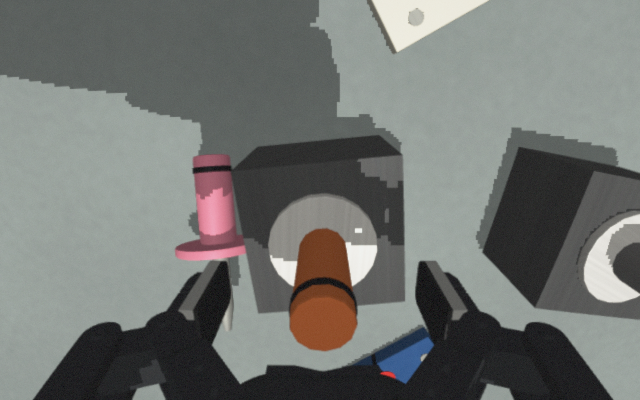

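Probe hangs free. Retreat straight up.

send_rows --pt "-1 0 0 -10 0 0 0" --pt "-1 0 0 -35 0 0 0" --pt "-1 0 0 -70 0 0 0" --pt "-1 0 0 -105 0 0 0" --pt "-1 0 0 -130 0 0 0"

```text
clock: 19.2
tcp_pos: [441.6, 13.1, 215.2]
tcp_rot: [-3.14, -0.005, 0.003]
force: [0.9, -0.1, 0.0]
grip_width: 85.4
```

send_rows --pt "-1 0 0 0 0 0 0" --pt "-1 0 0 0 0 0 0" --pt "-1 0 0 0 0 0 0" --pt "-1 0 0 0 0 0 0"

```text
clock: 19.7
tcp_pos: [440.9, 13.2, 214.2]
tcp_rot: [-3.139, -0.003, 0.003]
force: [-0.5, 0.3, 0.0]
grip_width: 85.2
```

```bash
python3 look.py 15 side scene wrist; python3 -c "
import cv2,numpy as np
a=cv2.imread('pics/side15.png')[130:270,210:410];b=cv2.imread('pics/scene15.png')[90:270,230:430]
a=cv2.copyMakeBorder(a,0,40,0,0,0)
cv2.imwrite('pics/c15.png',cv2.resize(np.hstack([a,b]),None,fx=2,fy=2,interpolation=2))"
```

```text
19.8 [441.1  13.1 214.6] [-3.1394 -0.0035  0.0032] 85.52239899286823 [-0.3  0.2 -0.2]
```

View pics/c15.png

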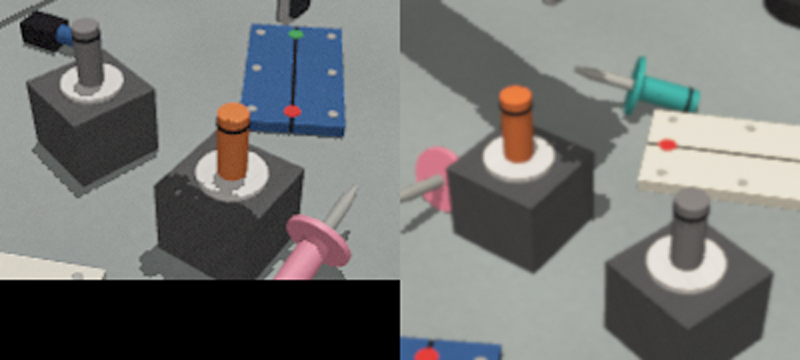

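View pics/wrist15.png

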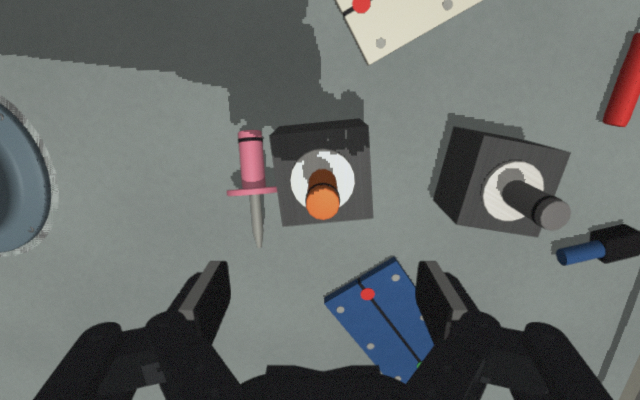

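The orange probe hangs upright in its stand with the collar on top, the grey probe has not moved, and the gripper is clear.

```bash
python3 -c "
from station import order
print(order.sign_off())"
```

```text
the job is handed in; nothing more can be done
None
```

I took the orange probe out of its stand and ran its tip along the blue plate's seam from the green dot to the red dot, then hung it back by its collar and let go. I handed the job in at about 19.8 s; no verdict comes back.

**Tracing:** the tip moved at about 3 cm/s, roughly 4–5 mm above the surface. Pictures at the green dot, part-way along and at the red dot all show it upright and on the line. The wrist force stayed at the probe's weight throughout, so it never pressed on the plate.

**Last check:** the collar sits flat on the stand's top, the probe is upright, the grey probe is where it was, and the open gripper is well clear.

Things that disagreed or went unexpectedly:
- **Fingertip position:** in all three cameras the open fingertips stood about 30–35 mm farther back than the stated tool geometry. I went that much lower to grip, and the grasp held.
- **Tip height:** two estimates differed by about 3 mm, so I aimed for the middle of the allowed height.
- **Fallen look-alikes:** the pink and turquoise look-alikes stood at the start and were lying on the bench by my second look. The gripper had stayed well above both, so I think they fell on their own. I did not touch them.

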